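# Shut and latch the lapped double doors of a medicine cupboard

## Robot

A 6-joint arm with a two-finger parallel gripper is mounted at the origin on the work surface. World frame = base frame: x ahead of the robot, y to its left, z up, the work surface at z = 0. Lengths are in mm, angles in rad, forces in N, time in s.
With the tool pointing down it reaches from about 275 to 825 mm from the base axis. Payload 5.2 kg.
Tool frame: the origin (TCP) lies at the very end of the fingers, on their centre line; the grasp point (between the pads) lies 19 mm behind it; z points along the fingers, y is the direction in which the jaws open and shut (so a half turn about z gives the same grasp; the last joint's range is limited). The gripper opens to 93 mm and grips with 3 to 60 N. Pads are 15 mm wide; open, the fingers measure 128 mm over their backs; the gripper's body (75 mm by 188 mm) begins 65 mm behind the grasp point.
Start: joints at [-1.313, 0.259, 1.535, -0, 1.348, -0.203], TCP at [244.586, -492.628, 187.353] pointing down, gripper open.
Joint ranges: [-3.14, 3.14], [-0.91, 2.08], [0.19, 2.58], [-1.22, 4.36], [0.22, 2.71], [-3.12, 3.12]. Speed limits (rad/s): [2.57, 2.57, 3.14, 3.14, 3.14, 3.14].

## Interface

Orientations are given as [roll, pitch, yaw] about the fixed x, y, z axes, in that order (R = Rz(yaw) Ry(pitch) Rx(roll)).
In Python, from bench import robot gives the robot as it stands. The module is installed in compiled form; this text tells all that it offers. Calls block until the motion is done:
- robot.move_ptp(position, orientation): joint-space move of the TCP to a pose.
- robot.move_linear(position, ori=None, speed=150, f_stop=None): straight line of the TCP; ori=None keeps the orientation; speed is the mean speed in mm/s. With f_stop (N) it stops when the force on the tool has changed by that much, and returns True; else False.
- robot.move_j(angles): joint-space move.
- robot.move_gripper(opening): opening from 0.0 (shut) to 1.0 (fully open); the grip force is fixed at half the most; returns when the fingers have stopped.
- robot.sleep(seconds).
- robot.inverse_kinematics(position, orientation): joint angles nearest the present ones, or None.
- robot.get_image(name): name is "scene" or "top" or "wrist"; returns a dict with "img" (420x560x3 uint8, blue, green, red), "fovy" (degrees; the focal length in pixels is half the picture's height over the tangent of half this angle, whatever the lens; pixels are square), "cx", "cy" (the principal point, pixels), "k1" (the pictures are not rectified: a ray, as slopes to the right and down, at radius r is drawn at 1 + k1 r^2 times it, then the intrinsics apply), "eye" and "orientation" of the camera in the world. Camera axes: x right, y down, z forward; pixel columns grow to the right and rows downward; lengths in mm; the calibration is good to about 2 mm. A picture is of the moment at which its call begins. There is no depth.
A pose or a line that the arm cannot do raises robot.MotionError and nothing moves.
- robot.hand_in(): hands the job in, once; it reports no verdict.
Readings, each from a call of its own:
- robot.current_t(): time.
- robot.current_qpos(): joint angles.
- robot.current_joint_vel(): joint speeds.
- robot.current_joint_efforts(): joint torques, N m.
- robot.current_tcp_pos(): TCP position.
- robot.current_eef_rot(): TCP orientation.
- robot.current_contact_force(): force on the tool from outside, world axes, zero at the start.
- robot.current_ft_torque(): the same for the moment, N m.
- robot.current_gripper_width(): opening from 0.0 (shut) to 1.0 (fully open).
Only numpy, scipy, OpenCV 4.12 (cv2) and the standard library are available. Lean on these libraries where they do the work, as an engineer would, in place of code of your own. Each camera call takes 0.05 s, during which the arm holds its last target.

## Task

Shut the two-leaf medicine cupboard and latch it: first push the rebated leaf (the one with the cut-back edge and no handle) fully home while the other still stands open, then push the flanged leaf fully home so that its flange laps over it. Then lift the lever on top of the cupboard out of its gate, swing it round to the front and let it down fully into its notch so that its hook holds the flanged leaf. Leave all the bottles, the tub, the jar and the carton standing where they are.

Things in the scene. Friction and masses are not known exactly. Their poses are not given: they have to be found in the camera images.
- cupboard: White steel medicine cupboard, fixed on the table: carcass 180 deep (x), 320 wide (y), 220 mm high. Origin: centre of its underside. Its -x is the front, facing roughly to the robot; +y is the left as the robot sees it. The carcass front plane is x = -90 mm. Open in front, with two upright leaves hinged at its outer front edges, and a latch lever on top. Bystanders stand close round it.
- rebated_leaf (a joint): Angle of the rebated leaf (rad) on the +y side: 0 = fully shut, grows as its free edge swings out to the front and on round to its side, up to 1.95. Hinge friction about 0.12 N m, no spring: it stays where it is left. The leaf must be shut first, as the other leaf's flange closes over its tongue and, if shut already, blocks it.
- rebated_leaf_hinge (a point): Vertical hinge axis of the rebated leaf at the height of the leaf's top (232 mm above the table); cupboard frame x = -90, y = +158 mm. Shut, the leaf runs from here in -y, its 16 mm thickness all in front of (-x of) the axis, so its front face is 16 mm before the axis.
- rebated_leaf_edge (a point): Point on the top of the rebated leaf near its free edge: 142 mm from the hinge, 8 mm in front of the hinge plane. White panel without handle, 16 mm thick and 140 mm wide from its hinge, from 4 to 232 mm above the table (12 mm higher than the carcass). Beyond 140 mm the front half is cut away: a tongue 8 mm thick goes on to 168 mm from the hinge.
- flanged_leaf (a joint): Angle of the flanged leaf (rad) on the -y side: 0 = fully shut, grows as its free edge swings out to the front and on round to its side, up to 1.95. Friction as the other leaf, no spring. To be shut last: its flange laps 21 mm over the other leaf's tongue.
- flanged_leaf_hinge (a point): Vertical hinge axis of the flanged leaf at the height of the leaf's top (232 mm above the table); cupboard frame x = -90, y = -158 mm. Shut, the leaf runs from here in +y, its 16 mm thickness all in front of the axis.
- flanged_leaf_edge (a point): Point on the top of the flanged leaf: 142 mm from the hinge, 8 mm in front of the hinge plane. White panel 16 mm thick, 142 mm wide from its hinge, 4 to 232 mm above the table; a flange 6 mm thick, flush with the front face, goes on to 169 mm. A steel pull bar stands 31 mm out from the front face, 118 mm from the hinge, 45 to 135 mm above the table.
- lever_pivot (a point): Foot of the latch lever's vertical pivot post on the cupboard's top (220 mm up); cupboard frame x = +50, y = -45 mm. Round it, at 69 mm radius, curves the gate: a steel rib 28 mm high and 8 mm thick, standing at swing angles 0.15 to 0.72 rad, and a short end post of the same height on the far side of the latched notch.
- lever_knob (a point): Centre of the lever's black ball knob, 30 mm across, 100 mm from the pivot axis and 62 mm above the cupboard's top (lever down), on a 12 mm stem. The flat dark steel arm is 12 mm wide, 168 mm long from the pivot, underside 14 mm above the top; a hook 40 mm wide at its end reaches down to 2 mm above the top, inner face 160 mm from the pivot.
- lever_swing (a joint): Swing of the lever about its vertical pivot (rad): 0 = latched, arm straight to the cupboard's front, hook before the shut flanged leaf's top edge; grows as the arm turns to +y: knob at pivot + 100 mm x (-cos, +sin) in the cupboard's x, y. Range -0.08 to 1.3, starts unlatched at 0.9 to 1.25. The notch at 0 leaves the arm +/- 0.06 rad of play.
- lever_lift (a joint): Height of the lever above its rest (m): 0 = fully down, up to 0.035. The whole lever slides up its pivot post without tilting and falls by its own weight (0.22 kg). It must be raised at least 15 mm to pass over the gate rib and the leaf's top edge; at swing 0 it goes down into the notch.
- tall_bottle: Bystander: amber bottle with white cap, 68 mm across, 205 mm tall. Origin: centre of its underside. On the table beside the cupboard; which of these four stands where varies.
- white_tub: Bystander: white tub with black lid, 84 mm across, 120 mm tall. Origin: centre of its underside. On the table beside the cupboard; which of these four stands where varies.
- round_bottle: Bystander: white plastic bottle, 64 mm across, 160 mm tall. Origin: centre of its underside. On the table beside the cupboard; which of these four stands where varies.
- carton: Bystander: paper-white carton 50 x 60 x 130 mm, standing. Origin: centre of its underside. On the table beside the cupboard; which of these four stands where varies.
- mid_bottle: Bystander: small amber bottle, 48 mm across, 130 mm tall, standing on the table in front of the cupboard, between the leaves but just out of their reach. Origin: centre of its underside.
- pill_jar: Bystander: small amber jar, 40 mm across, 42 mm tall, standing on the cupboard's top near its right rear corner. Origin: centre of its underside.

How it is judged (in metres and radians):
On the way, in this order (a step that is already met when the one before it is completed fails the run):
1. the rebated leaf is fully shut while the flanged leaf still stands open (value of joint rebated_leaf below 0.035 rad and value of joint flanged_leaf above 0.15 rad), for 0.2 s.
2. the flanged leaf is fully shut over it, both leaves home (value of joint each of rebated_leaf, flanged_leaf below 0.035 rad), for 0.2 s.
3. the lever is latched: swung to the front and down in its notch (value of joint lever_swing between -0.08 and 0.08 rad and value of joint lever_lift below 0.004 m), for 0.2 s.
At the end, for the whole second after the job is handed in: Both leaves are within 0.035 rad of fully shut, the lever is within 0.08 rad of straight to the front and within 4 mm of fully down (in its notch), and all bystanders stand upright (within 0.2 rad) (all of step 2 and all of step 3 and angle between each of tall_bottle, white_tub, round_bottle, carton, mid_bottle, pill_jar's own z axis and vertical below 0.2 rad); the robot touches nothing.
It fails at once if a bystander (bottle, tub, jar or carton) is pushed more than 30 mm from its place (distance of any of tall_bottle, white_tub, round_bottle, carton, mid_bottle, pill_jar from where it was at the start of the episode above 0.03 m).
It fails at once if a bystander is knocked over (angle between any of tall_bottle, white_tub, round_bottle, carton, mid_bottle, pill_jar's own z axis and vertical above 0.5 rad).
It also fails if it takes over 58 s, if anything falls off the work surface, if the arm or the gripper's body presses on something with over 40 N, if the wrist force passes 120 N, or if a joint passes its speed limit or range.

## Working session

There is one attempt and no reset: what is moved stays moved. The work goes in short steps, each a Python script; the robot and the scene stay as the last script left them, time stands still between calls to the robot, and variables do not carry over. Pictures are saved under pics/ and viewed, and the job is handed in when it is done.

```bash
mkdir -p pics; ls; python3 - <<'E'
from bench import robot
import cv2,json,numpy as np
for n in("scene","top","wrist"):
    d=robot.get_image(n); cv2.imwrite(f"pics/{n}0.png",d["img"])
    print(n,{k:(np.round(v,4).tolist() if k!="img" else 0) for k,v in d.items()})
print(robot.current_t(),robot.current_eef_rot())
E
```

```text
pics
scene {'img': 0, 'fovy': 52.9453, 'cx': 290.633, 'cy': 210.2474, 'k1': -0.1016, 'eye': [1103.0495, -37.5519, 1126.1403], 'orientation': [-2.6051, 0.0031, 1.4732]}
top {'img': 0, 'fovy': 53.5621, 'cx': 276.4075, 'cy': 207.4949, 'k1': -0.1001, 'eye': [459.5077, 26.4968, 1198.0831], 'orientation': [-3.0739, -0.0026, -1.5847]}
wrist {'img': 0, 'fovy': 63.6624, 'cx': 277.322, 'cy': 204.4343, 'k1': 0.0202, 'eye': [315.4547, -457.1051, 383.4476], 'orientation': [2.8547, 0.0013, -1.1099]}
0.15 [-3.14021135e+00 -2.99308363e-04  4.60747953e-01]
```

View pics/scene0.png

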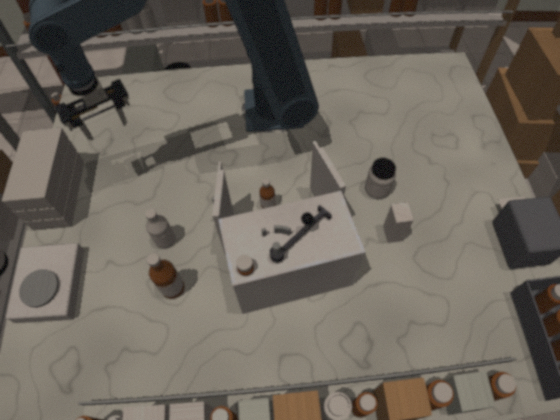

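View pics/top0.png

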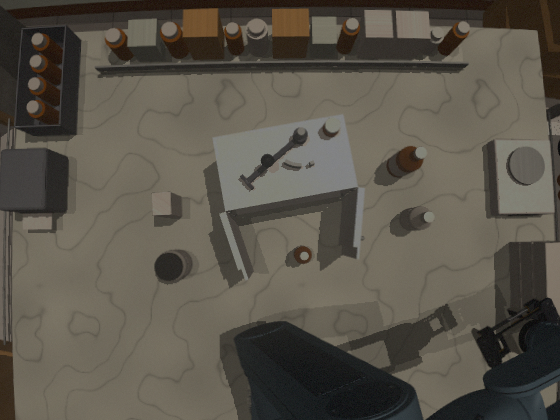

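View pics/wrist0.png

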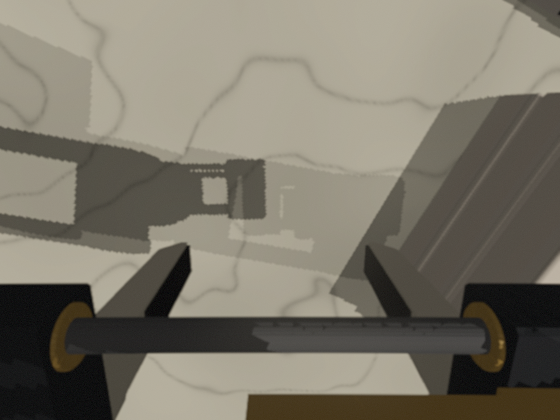

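```bash
python3 - <<'E'
import cv2
a=cv2.imread("pics/top0.png")[105:285,190:390]; cv2.imwrite("pics/topz.png",cv2.resize(a,(800,720))[:600] if 0 else cv2.resize(a,None,fx=3.3,fy=3.3,interpolation=cv2.INTER_CUBIC))
a=cv2.imread("pics/scene0.png")[135:310,190:430]; cv2.imwrite("pics/scenez.png",cv2.resize(a,None,fx=3.3,fy=3.3,interpolation=cv2.INTER_CUBIC))
E
```

```text
(no output)
```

View pics/topz.png

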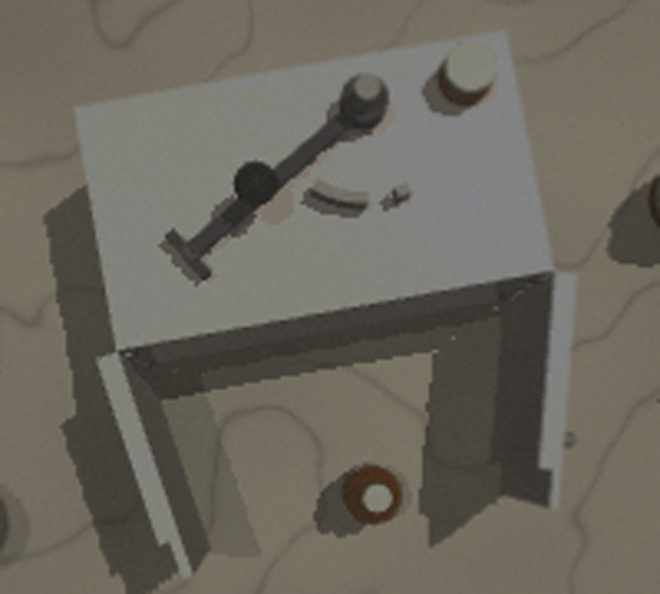

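View pics/scenez.png

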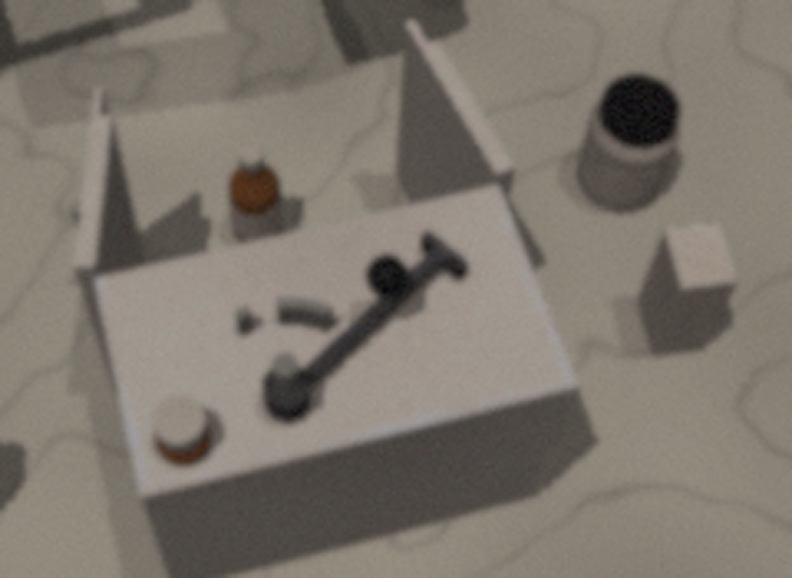

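```bash
cat > h.py <<'E'
import numpy as np,cv2
from scipy.optimize import least_squares
from scipy.spatial.transform import Rotation as R
CAM={'scene':dict(fovy=52.9453,cx=290.633,cy=210.2474,k1=-.1016,eye=[1103.0495,-37.5519,1126.1403],o=[-2.6051,.0031,1.4732]),
'top':dict(fovy=53.5621,cx=276.4075,cy=207.4949,k1=-.1001,eye=[459.5077,26.4968,1198.0831],o=[-3.0739,-.0026,-1.5847])}
def proj(c,P):
    c=CAM[c];P=np.atleast_2d(P)
    p=(P-np.array(c['eye']))@R.from_euler('xyz',c['o']).as_matrix()
    s=p[:,:2]/p[:,2:];r2=(s**2).sum(1,keepdims=True)
    f=210/np.tan(np.radians(c['fovy']/2))
    return s*(1+c['k1']*r2)*f+[c['cx'],c['cy']]
def unproj(c,uv,z):
    from scipy.optimize import fsolve
    return np.append(fsolve(lambda q:proj(c,[q[0],q[1],z])[0]-uv,[480,0]),z)
def c2w(p,P):
    P=np.atleast_2d(np.asarray(P,float)).copy();c,s=np.cos(p[2]),np.sin(p[2])
    return np.c_[p[0]+c*P[:,0]-s*P[:,1],p[1]+s*P[:,0]+c*P[:,1],P[:,2]]
def reb(a,d,f,z=232): # d from hinge, f in front
    return [-90-d*np.sin(a)-f*np.cos(a), 158-d*np.cos(a)+f*np.sin(a), z]
def fla(a,d,f,z=232):
    return [-90-d*np.sin(a)-f*np.cos(a), -158+d*np.cos(a)-f*np.sin(a), z]
def knob(s,l=0): return [50-100*np.cos(s),-45+100*np.sin(s),282+l]
E
python3 - <<'E'
from h import *
zt=lambda u,v:(190+u/3.3,105+v/3.3); zs=lambda u,v:(190+u/3.3,135+v/3.3)
obs=[]
def model(q):
    p=q[:3];a,b,s=q[3:]
    K=knob(s)
    return [('top',zt(75,107),[90,160,220]),('top',zt(506,32),[90,-160,220]),('top',zt(553,270),[-90,-160,220]),('top',zt(118,350),[-90,160,220]),
 ('scene',zs(95,277),[-90,-160,220]),('scene',zs(500,185),[-90,160,220]),('scene',zs(578,385),[90,160,220]),('scene',zs(140,495),[90,-160,220]),
 ('top',zt(190,575),reb(a,168,0)),('top',zt(178,577),reb(a,168,8)),('top',zt(100,357),reb(a,0,16)),('top',zt(155,545),reb(a,140,16)),
 ('scene',zs(408,20),reb(a,168,4)),
 ('top',zt(558,507),fla(b,169,16)),('top',zt(550,507),fla(b,169,10)),('top',zt(575,272),fla(b,0,16)),('top',zt(540,468),fla(b,142,0)),
 ('scene',zs(98,90),fla(b,169,13)),
 ('top',zt(255,183),K),('scene',zs(388,276),K)]
def res(q): return np.concatenate([proj(c,c2w(q[:3],P))[0]-uv for c,uv,P in model(q)])
r=least_squares(res,[560,0,0.17,1.2,1.4,1.0],loss='soft_l1')
q=r.x;print(q.round(4));print(res(q).reshape(-1,2).round(1).tolist())
np.save('q.npy',q)
for nm,P in [('rebh',reb(q[3],0,0)),('rebedge',reb(q[3],142,8)),('flah',fla(q[4],0,0)),('flaedge',fla(q[4],142,8)),('knob',knob(q[5])),('knob0',knob(0)),('pivot',[50,-45,220])]: print(nm,c2w(q,P)[0].round(1))
T=lambda n,c,uv,z:print(n,unproj(c,uv,z).round(1))
T('mid','top',zt(377,498),130);T('mid s','scene',zs(252,160),130)
T('jar','top',zt(470,65),262)
T('tub','top',(169,266),120);T('carton','top',(165,203),130);T('round','top',(428,217),160);T('tall','top',(420,153),205)
E
```

```text
[6.348585e+02 2.498100e+00 1.668000e-01 1.427800e+00 1.302900e+00
 1.048100e+00]
[[-0.8, -0.4], [-0.5, -0.9], [-0.1, -0.1], [-1.2, -0.2], [-1.1, -0.3], [-1.2, -0.8], [-0.7, -0.2], [-0.7, 0.1], [-0.1, 0.0], [0.3, 0.5], [-2.0, -0.6], [0.1, -0.2], [-0.0, -0.4], [-0.0, 0.3], [-0.2, 0.1], [0.2, -0.6], [-0.5, -0.1], [-0.9, -1.2], [-0.7, -0.5], [-0.8, -0.5]]
rebh [519.9 143.4 232. ]
rebedge [382.2 107.7 232. ]
flah [ 572.3 -168.3  232. ]
flaedge [ 430.3 -161.9  232. ]
knob [628.   43.6 282. ]
knob0 [593.  -50.2 282. ]
pivot [691.6 -33.6 220. ]
mid [406.8 -46.8 130. ]
mid s [417.7 -43.3 130. ]
jar [ 712.  -108.3  262. ]
tub [384.3 303.3 120. ]
carton [547.5 311.3 130. ]
round [ 500.4 -360.9  160. ]
tall [ 655.8 -330.7  205. ]
```

```bash
cat >> h.py <<'E'
PI=np.pi
def path(leaf,angles,d,f,z,yoff):
    q=np.load('q.npy'); sg=-1 if leaf is reb else 1
    return [(c2w(q,leaf(a,d,f,z))[0].tolist(),[PI,0,q[2]+sg*a+yoff]) for a in angles]
E
cat > s1.py <<'E'
from h import *; from bench import robot
q=np.load('q.npy')
A=path(reb,[q[3]],120,50,190,PI)[0]
robot.move_linear([244.6,-492.6,330],speed=300)
robot.move_gripper(0.0)
robot.move_ptp([A[0][0],A[0][1],330],A[1]); print(robot.current_qpos().round(2),robot.current_t())
robot.move_linear(A[0],speed=200)
print(robot.current_tcp_pos(),robot.current_contact_force())
for (p,o) in path(reb,np.linspace(q[3],0.15,6),120,25,190,PI):
    s=robot.move_linear(p,o,speed=120,f_stop=25); print(s,np.round(robot.current_tcp_pos(),1),robot.current_contact_force().round(1))
    if s: break
else:
    p,o=path(reb,[0],120,8,190,PI)[0]
    print(robot.move_linear(p,o,speed=50,f_stop=12),robot.current_tcp_pos(),robot.current_contact_force().round(1))
    robot.sleep(0.3)
d=c2w(q,[0,0,0])
print('f depth', -( (np.array(robot.current_tcp_pos())[:2]-q[:2])@[np.cos(q[2]),np.sin(q[2])])-90, robot.current_t())
cv2.imwrite('pics/s1.png',robot.get_image('scene')['img'])
E
python3 s1.py
```

```text
[ 0.11 -0.05  1.54 -0.    1.65 -0.2 ] 4.5833
[391.16968038 154.28945991 190.81581609] [-0.30229301 -0.25436466 -0.30329868]
False [398.7 130.5 190.9] [ 1.5 -0.   0.7]
False [405.2 100.6 190.3] [-0.6 -0.7  0.5]
False [419.6  73.3 190. ] [-0.2  0.1 -0. ]
False [440.5  50.4 189.9] [-0.5 -0.2  0.6]
False [466.5  33.5 189.9] [-0.2  0.2  0.1]
False [496.   23.7 189.9] [-0.2  0.8  0. ]
True [513.87862758  22.9864439  189.29582948] [-1.9 -1.1  1.8]
f depth 25.90186463466374 8.6167
```

```bash
python3 - <<'E'
from h import *; from bench import robot
q=np.load('q.npy')
p,o=path(reb,[0],120,4,190,PI)[0]
print(robot.move_linear(p,o,speed=30,f_stop=20),robot.current_tcp_pos(),robot.current_contact_force().round(1))
robot.sleep(.3)
print('f depth', -( (np.array(robot.current_tcp_pos())[:2]-q[:2])@[np.cos(q[2]),np.sin(q[2])])-90,robot.current_contact_force().round(1), robot.current_t())
a=robot.get_image('scene')['img']
cv2.imwrite('pics/s1.png',cv2.resize(a[100:310,170:430],None,fx=3,fy=2.85,interpolation=cv2.INTER_CUBIC))
E
```

```text
True [513.59137982  22.99778784 188.56852148] [-1.4  0.2  1.2]
f depth 26.39905267445927 [ 0.4 -0.4 -0.5] 9.3167
```

View pics/s1.png

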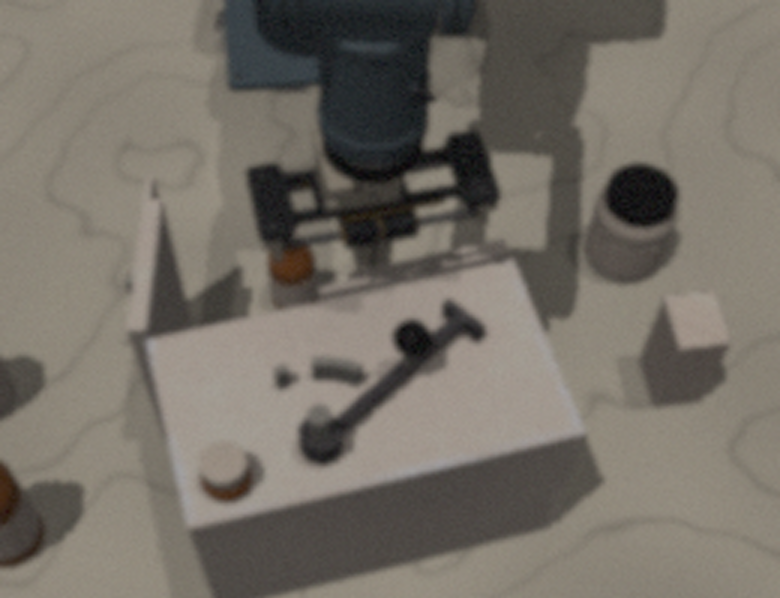

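```bash
cat > s2.py <<'E'
from h import *; from bench import robot
q=np.load('q.npy')
p,o=path(reb,[0],120,60,190,PI)[0]
robot.move_linear(p,o,speed=150)
robot.move_linear([p[0],p[1],330],speed=250)
A=path(fla,[q[4]],120,55,190,0)[0]
robot.move_ptp([A[0][0],A[0][1],330],A[1]); print(robot.current_qpos().round(2),robot.current_t())
for n in('scene','top'):
    a=robot.get_image(n)['img'];cv2.imwrite(f'pics/s2{n}.png',a)
    x0,y0=(190,135) if n=='scene' else (190,105)
    cv2.imwrite(f'pics/s2{n}z.png',cv2.resize(a[y0:y0+180,x0:x0+240],None,fx=3.3,fy=3.3,interpolation=cv2.INTER_CUBIC))
    for a in (0,.035,.07): print(n,[((proj(n,c2w(q,reb(a,d,f)))[0]-[x0,y0])*3.3).round(0).tolist() for d,f in ((140,16),(168,8),(0,16))])
E
python3 s2.py
```

```text
[-0.67  0.1   1.39  0.    1.65 -0.57] 11.6917
scene [[315.0, 198.0], [282.0, 214.0], [489.0, 158.0]]
scene [[314.0, 192.0], [280.0, 208.0], [489.0, 158.0]]
scene [[313.0, 187.0], [279.0, 201.0], [490.0, 158.0]]
top [[314.0, 334.0], [351.0, 316.0], [119.0, 370.0]]
top [[314.0, 341.0], [352.0, 325.0], [118.0, 370.0]]
top [[315.0, 348.0], [353.0, 333.0], [117.0, 370.0]]
```

View pics/s2scenez.png

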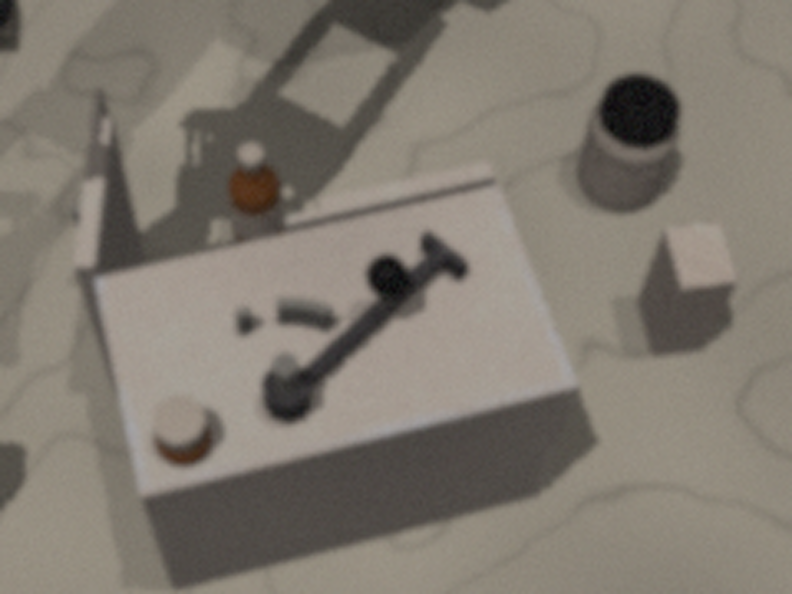

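View pics/s2topz.png

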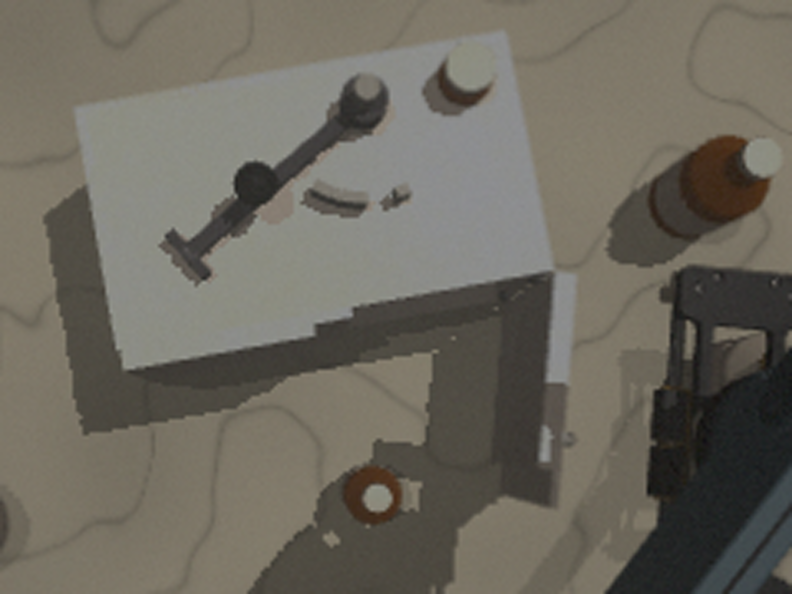

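```bash
cat > s3.py <<'E'
from h import *; from bench import robot
q=np.load('q.npy')
A=path(fla,[q[4]],120,55,190,0)[0]
robot.move_linear(A[0],speed=200)
for (p,o) in path(fla,np.linspace(q[4],0.15,6),120,26,190,0):
    s=robot.move_linear(p,o,speed=120,f_stop=25); print(s,np.round(robot.current_tcp_pos(),1),robot.current_contact_force().round(1))
    if s: break
else:
  for _ in range(2):
    p,o=path(fla,[0],120,6,190,0)[0]
    print(robot.move_linear(p,o,speed=45,f_stop=20),robot.current_tcp_pos(),robot.current_contact_force().round(1))
    robot.sleep(0.25)
    print('f depth', -( (np.array(robot.current_tcp_pos())[:2]-q[:2])@[np.cos(q[2]),np.sin(q[2])])-90, robot.current_t())
  p,o=path(fla,[0],120,60,190,0)[0]
  robot.move_linear(p,o,speed=150)
  robot.move_linear([p[0],p[1],340],speed=250)
  robot.move_gripper(0.65)
  robot.move_ptp([p[0]-70,p[1]-190,340],o)
for n in('scene','top'):
    a=robot.get_image(n)['img'];cv2.imwrite(f'pics/s3{n}.png',a)
    x0,y0=(190,135) if n=='scene' else (190,105)
    cv2.imwrite(f'pics/s3{n}z.png',cv2.resize(a[y0:y0+180,x0:x0+240],None,fx=3.3,fy=3.3,interpolation=cv2.INTER_CUBIC))
    for a in (0,.035,.07): print(n,[((proj(n,c2w(q,fla(a,d,f)))[0]-[x0,y0])*3.3).round(0).tolist() for d,f in ((142,16),(169,16),(0,16))])
print(robot.current_t())
E
python3 s3.py
```

```text
False [ 450.9 -182.1  191. ] [-0.6 -0.6 -0.5]
False [ 450.6 -154.4  190.3] [0.2 0.4 0.3]
False [ 457.1 -127.   190. ] [ 0.3 -0.4  0.5]
False [ 469.6 -101.8  189.9] [ 0.5 -0.3  0.2]
False [487.4 -80.  189.9] [-0.3  0.6 -0. ]
False [509.8 -63.  189.8] [0.1 0.1 0.5]
True [527.25104021 -56.08113013 189.18010518] [-3.2  0.   1.3]
f depth 25.806430625537416 15.7583
True [526.97018092 -55.63744508 188.42407605] [-1.9 -0.6  2.5]
f depth 26.106116907400192 16.2667
scene [[271.0, 207.0], [306.0, 200.0], [88.0, 250.0]]
scene [[269.0, 202.0], [303.0, 194.0], [87.0, 250.0]]
scene [[267.0, 197.0], [300.0, 188.0], [86.0, 250.0]]
top [[361.0, 326.0], [324.0, 333.0], [558.0, 290.0]]
top [[364.0, 333.0], [326.0, 341.0], [558.0, 290.0]]
top [[366.0, 339.0], [329.0, 349.0], [559.0, 290.0]]
19.3833
```

View pics/s3scenez.png

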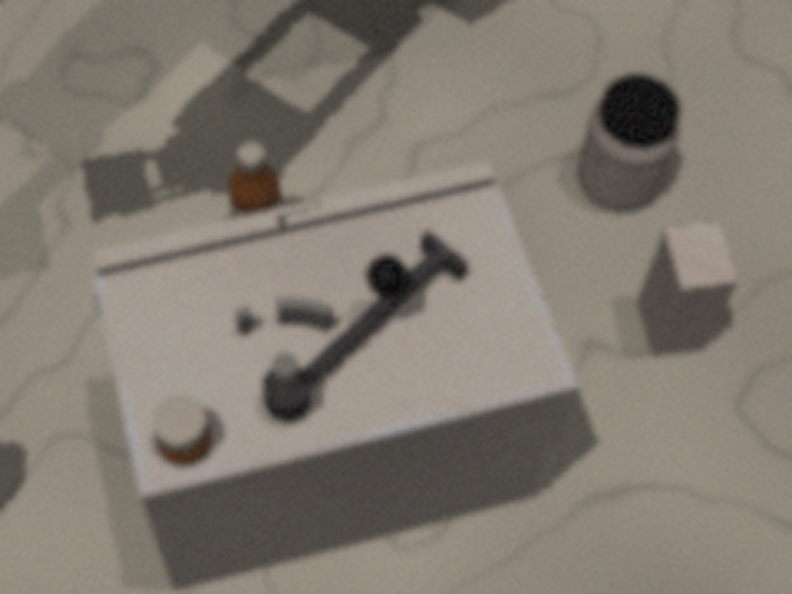

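View pics/s3topz.png

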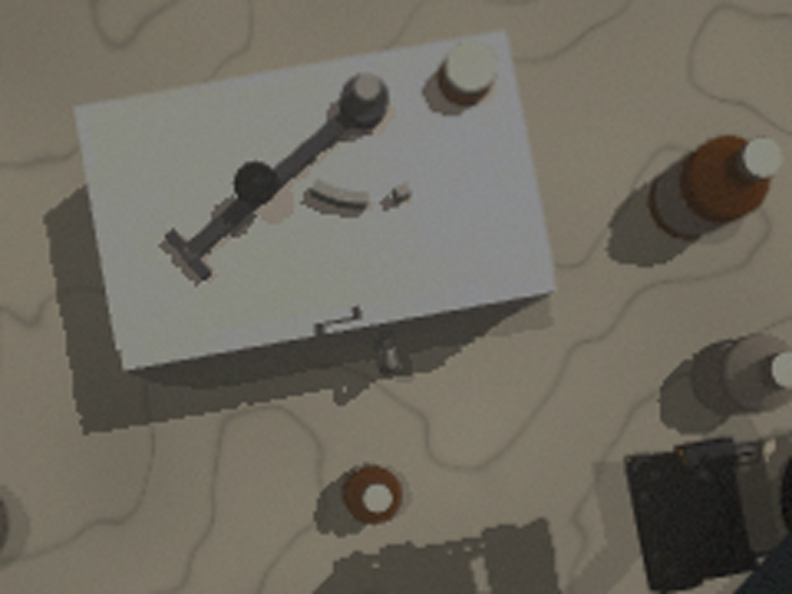

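```bash
cat > s4.py <<'E'
from h import *; from bench import robot
q=np.load('q.npy'); s=q[5]
K=lambda s,l,dz=0: c2w(q,knob(s,l))[0]-[0,0,20]+[0,0,dz]
O=lambda s:[PI,0,q[2]-s+PI]
k=K(s,0)
robot.move_ptp([k[0],k[1],350],O(s)); print(robot.current_qpos().round(2))
print(robot.move_linear(k.tolist(),speed=120,f_stop=15),robot.current_tcp_pos())
robot.move_gripper(0.0); print('w',robot.current_gripper_width()*93,robot.current_contact_force().round(1))
robot.move_linear(K(s,24).tolist(),speed=60); print(robot.current_contact_force().round(1),robot.current_t())
a=robot.get_image('scene')['img']
cv2.imwrite('pics/s4.png',cv2.resize(a[135:315,190:430],None,fx=3.3,fy=3.3,interpolation=cv2.INTER_CUBIC))
E
python3 s4.py
```

```text
[-0.11  0.36  1.   -0.    1.77 -0.8 ]
False [628.49105552  43.21541955 263.00630486]
w 0.3194944060540189 [-0.2 -0.3  5.1]
[-0.1 -0.1  0.7] 23.2167
```

View pics/s4.png

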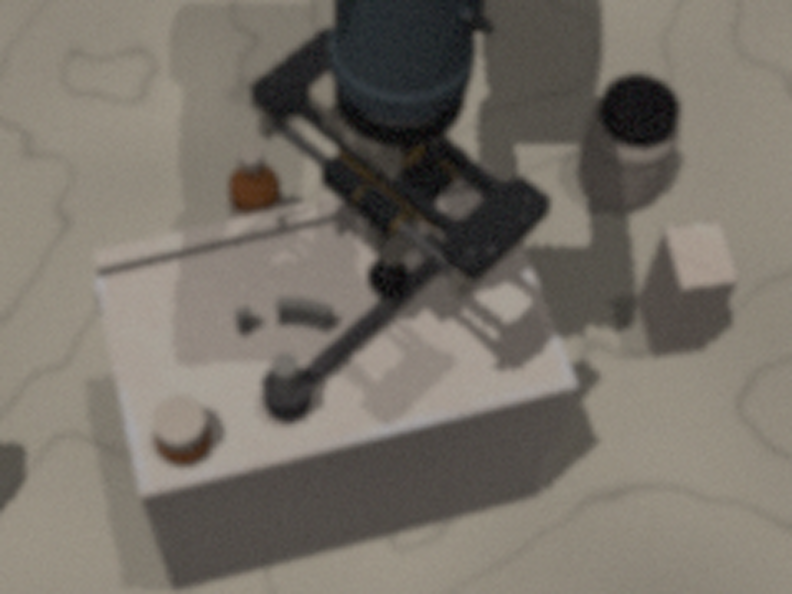

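```bash
python3 - <<'E'
from h import *; from bench import robot
t=robot.current_tcp_pos();print(t,robot.current_eef_rot())
for c,o in (('scene',(190,135)),('top',(190,105))):
  for z in (262,287,306,350): print(c,z,((proj(c,[t[0],t[1],z])[0]-o)*3.3).round())
q=np.load('q.npy')
print(((proj('scene',c2w(q,knob(q[5])))[0]-[190,135])*3.3), 'arm end', ((proj('scene',c2w(q,[50-168*np.cos(q[5]),-45+168*np.sin(q[5]),238]))[0]-[190,135])*3.3))
a=robot.get_image('wrist')['img'];cv2.imwrite('pics/s4w.png',a)
a=robot.get_image('top')['img'];cv2.imwrite('pics/s4t.png',cv2.resize(a[105:285,190:430],None,fx=3.3,fy=3.3,interpolation=cv2.INTER_CUBIC))
E
```

```text
[627.86332925  43.61273468 285.67258463] [-3.14117907e+00 -4.33338029e-04  2.26039780e+00]
scene 262 [384. 288.]
scene 287 [385. 271.]
scene 306 [386. 257.]
scene 350 [388. 223.]
top 262 [253. 187.]
top 287 [253. 180.]
top 306 [252. 175.]
top 350 [251. 162.]
[385.2022926  274.47543247] arm end [446.74668973 247.33583247]
```

View pics/s4w.png

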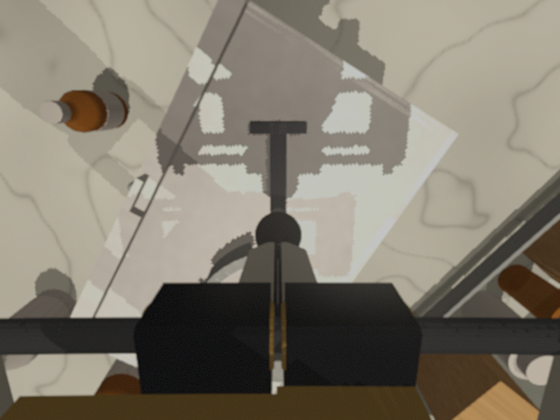

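View pics/s4t.png

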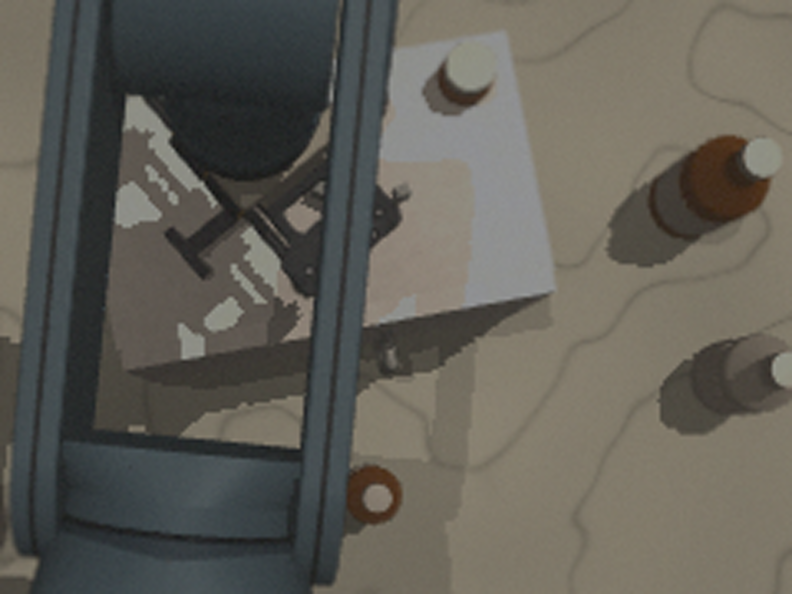

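```bash
cat >> h.py <<'E'
def addwrist(d): CAM['wrist']=dict(fovy=d['fovy'],cx=d['cx'],cy=d['cy'],k1=d['k1'],eye=d['eye'],o=d['orientation'])
E
python3 - <<'E'
from h import *; from bench import robot
d=robot.get_image('wrist');addwrist(d);print(d['eye'],d['orientation'])
t=robot.current_tcp_pos();q=np.load('q.npy')
print('tcp px',proj('wrist',t),'knob pred',proj('wrist',c2w(q,knob(q[5]))),'pred arm end',proj('wrist',c2w(q,[50-168*np.cos(q[5]),-45+168*np.sin(q[5]),238])))
for z in (262,272,282): print('knob w',unproj('wrist',(278,236),z), 'top',unproj('top',(190+255/3.3,105+183/3.3),z),'scene',unproj('scene',(190+388/3.3,135+276/3.3),z))
cv2.imwrite('pics/wz.png',cv2.resize(d['img'][110:320,160:400],None,fx=2.8,fy=2.8,interpolation=cv2.INTER_CUBIC))
E
```

```text
[577.88963605 104.70978478 482.30444627] [2.85466208e+00 6.52244970e-04 6.89679429e-01]
tcp px [[276.94181817 236.39382059]] knob pred [[277.16940046 234.6191477 ]] pred arm end [[277.23645437 120.93552715]]
knob w [634.12538391  37.04650851 262.        ] top [630.48363064  42.47206091 262.        ] scene [618.20462823  47.34167997 262.        ]
knob w [631.57274601  40.11786169 272.        ] top [628.65712687  42.3014002  272.        ] scene [623.8153476   46.35927492 272.        ]
knob w [629.02010811  43.18921488 282.        ] top [626.83062311  42.13073949 282.        ] scene [629.42606697  45.37686986 282.        ]
```

View pics/wz.png

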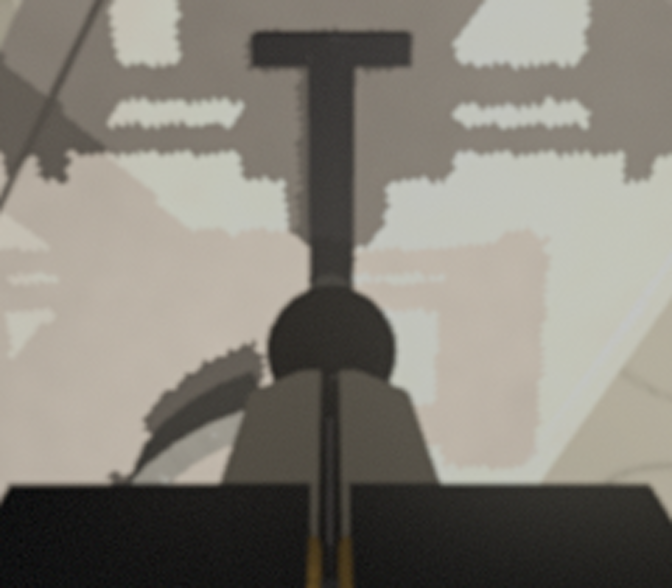

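```bash
python3 - <<'E'
from h import *; from bench import robot
t=robot.current_tcp_pos()
cv2.imwrite('pics/wa.png',cv2.resize(robot.get_image('scene')['img'][175:265,260:360],None,fx=6,fy=6,interpolation=cv2.INTER_CUBIC))
robot.move_linear([t[0],t[1],325],speed=150)
robot.move_gripper(0.65);print(robot.current_gripper_width()*93,robot.current_tcp_pos(),robot.current_t())
d=robot.get_image('wrist')
e=robot.get_image('scene')['img'][175:265,260:360]
cv2.imwrite('pics/wc.png',np.hstack([cv2.resize(d['img'],(448,336)),cv2.resize(e,(340,336))]))
addwrist(d);t=robot.current_tcp_pos();print(proj('wrist',t)*.8,(proj('scene',t)-[260,175])*3.4)
E
```

```text
60.427663816584776 [627.78945612  43.64356294 325.00103704] 24.9417
[[221.50568976 189.07650551]] [[160.87475251 113.85303795]]
```

View pics/wa.png

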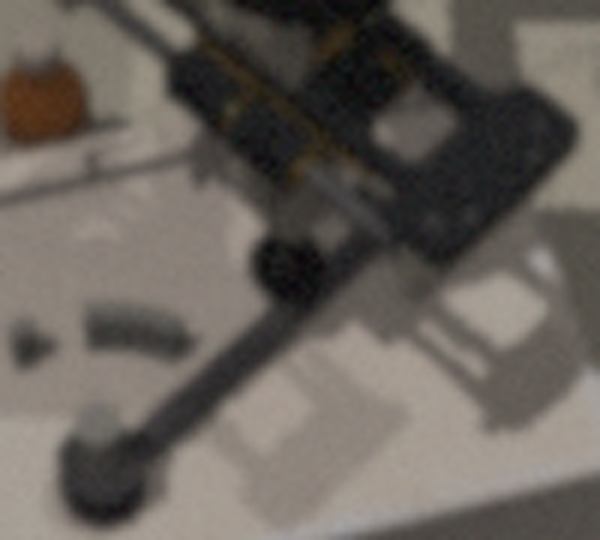

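View pics/wc.png

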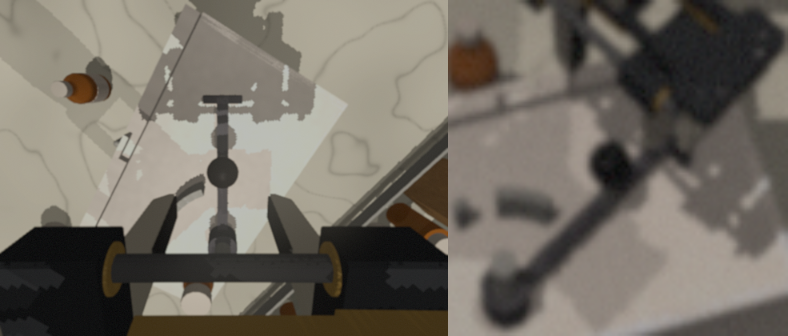

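```bash
python3 - <<'E'
from h import *; from bench import robot
d=robot.get_image('wrist');addwrist(d);g=cv2.cvtColor(d['img'],cv2.COLOR_BGR2GRAY)
sub=g[180:250,240:320]
c=cv2.HoughCircles(cv2.GaussianBlur(cv2.resize(sub,None,fx=4,fy=4,interpolation=cv2.INTER_CUBIC),(0,0),2),cv2.HOUGH_GRADIENT,1,200,param1=80,param2=15,minRadius=40,maxRadius=110)
c=c[0][0]/4;uv=c[:2]+[240,180];print('circle',uv,c[2])
q=np.load('q.npy')
CAM['w0']=dict(CAM['wrist'],eye=[577.89,104.71,482.30],o=[2.85466,.00065,.68968])
ob=[('wrist',uv),('w0',(278.3,234.5)),('top',(190+255/3.3,105+183/3.3)),('scene',(190+388/3.3,135+276/3.3))]
for use in (ob,ob[:1]+ob[2:],ob[:2],ob[:1]+ob[3:]):
  r=least_squares(lambda P:np.concatenate([proj(k,P)[0]-v for k,v in use]),[628,44,282]);print(r.x.round(1),r.fun.round(1))
print('pred',proj('wrist',c2w(q,knob(q[5]))), 'dist est',15/c[2]*210/np.tan(np.radians(d['fovy']/2)),np.linalg.norm(c2w(q,knob(q[5]))[0]-d['eye']))
cv2.imwrite('pics/wd.png',cv2.resize(d['img'][150:330,130:430],None,fx=2.6,fy=2.6))
E
```

```text
circle [277.875 215.375] 19.625
[628.7  43.7 281.1] [ 0.1 -0.3 -0.2  0.1 -0.7 -0.7 -0.8 -0. ]
[628.6  43.6 281.3] [-0.1 -0.2 -0.7 -0.7 -0.8 -0.1]
[629.9  42.3 276.2] [ 0.1  0.  -0.1 -0. ]
[628.7  43.9 282.1] [ 0.2 -0.1 -0.7 -0.2]
pred [[277.13341441 215.01534934]] dist est 258.5611288978022 252.55408557471193
```

View pics/wd.png

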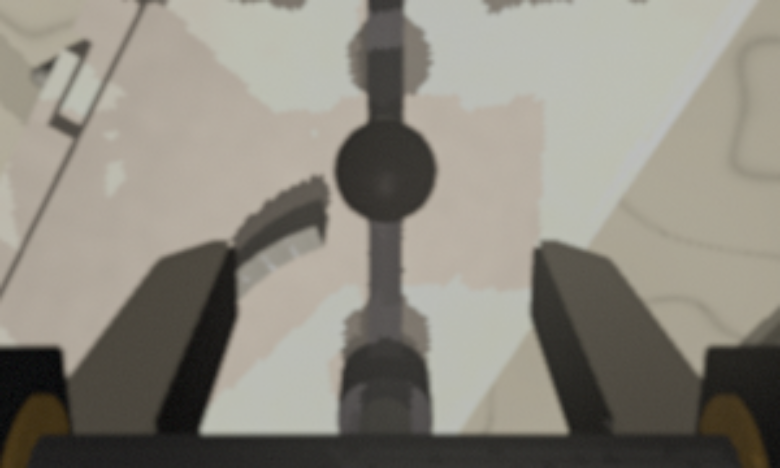

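```bash
python3 - <<'E'
from h import *; from bench import robot
print(robot.move_linear([628.7,43.7,250],speed=120,f_stop=15),robot.current_tcp_pos())
for w in (.36,.28,.2,.0):
    robot.move_gripper(w); print(w*93,robot.current_gripper_width()*93,robot.current_contact_force().round(1),np.round(robot.current_tcp_pos(),1))
cv2.imwrite('pics/g1.png',robot.get_image('wrist')['img']);print(robot.current_t())
E
```

```text
False [629.12535232  43.66113599 250.81422494]
33.48 33.48968537785644 [-0.7  0.3  0.5] [628.7  43.7 250. ]
26.040000000000003 28.226404422635643 [-1.3  0.5  0.7] [628.7  43.7 250. ]
18.6 28.501537567859295 [-0.5  0.2  0.2] [628.7  43.7 250. ]
0.0 28.05772585265267 [ 0.8 -0.8  0.2] [628.7  43.7 250. ]
27.3083
```

View pics/g1.png

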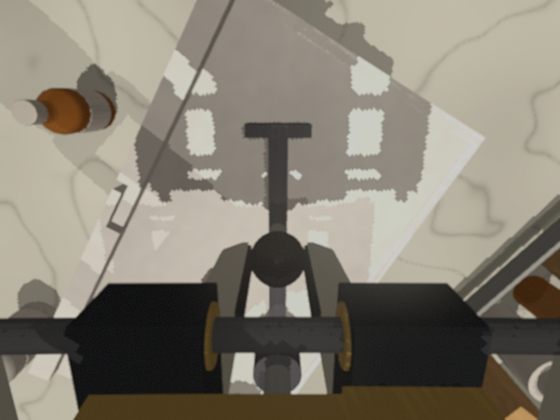

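```bash
python3 - <<'E'
from h import *; from bench import robot
robot.move_linear([628.7,43.7,274],speed=50)
print(robot.current_gripper_width()*93,robot.current_contact_force().round(1),np.round(robot.current_tcp_pos(),1),robot.current_t())
w=robot.get_image('wrist')['img']
e=robot.get_image('scene')['img'][175:265,260:360]
cv2.imwrite('pics/g2.png',np.hstack([cv2.resize(w,(448,336)),cv2.resize(e,(340,336))]))
E
```

```text
28.19528740098523 [ 0.9 -1.8 -1.6] [628.8  43.7 274.2] 27.9417
```

View pics/g2.png

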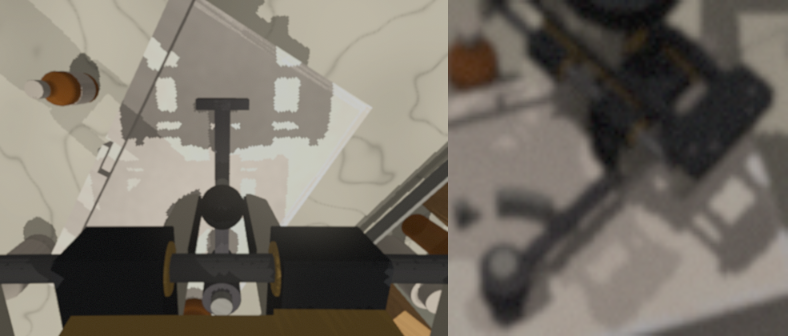

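```bash
python3 - <<'E'
from h import *; from bench import robot
q=np.load('q.npy')
for s in np.linspace(q[5],0,7)[1:]:
    k=c2w(q,knob(s))[0]
    r=robot.move_linear([k[0]+.5,k[1],274],[PI,0,q[2]-s+PI],speed=60,f_stop=30)
    print(round(s,2),r,round(robot.current_gripper_width()*93,1),robot.current_contact_force().round(1),np.round(robot.current_tcp_pos(),1))
    if r: break
print(robot.current_t())
w=robot.get_image('wrist')['img']
e=robot.get_image('scene')['img'][165:265,240:340]
cv2.imwrite('pics/g3.png',np.hstack([cv2.resize(w,(448,336)),cv2.resize(e,(340,336))]))
E
```

```text
0.87 False 28.3 [ 0.7 -0.9 -2. ] [616.2  31.4 274. ]
0.7 False 27.9 [ 1.2 -2.1 -1.5] [606.2  17.4 274. ]
0.52 False 28.1 [ 1.5 -0.4 -2.4] [598.7   1.8 274. ]
0.35 False 28.1 [ 1.  -0.1 -2.8] [594. -15. 274.]
0.17 False 28.2 [ 1.5 -0.7 -2.2] [592.3 -32.3 274. ]
0.0 False 28.4 [ 1.3 -0.5 -2.7] [593.6 -49.7 274. ]
30.6917
```

View pics/g3.png

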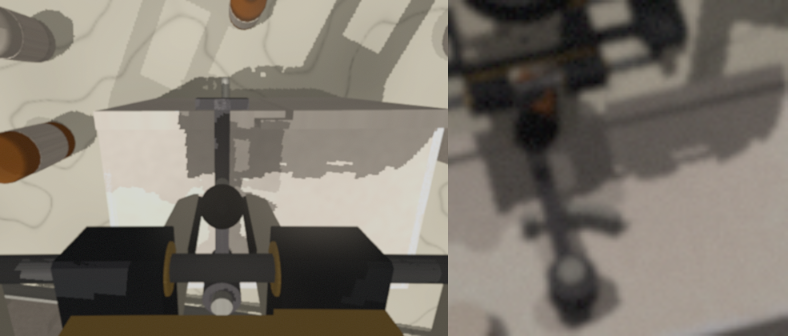

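```bash
python3 - <<'E'
from h import *; from bench import robot
p=robot.current_tcp_pos()
r=robot.move_linear([593.6,-49.7,250.0],speed=50,f_stop=14)
print(r,round(robot.current_gripper_width()*93,1),robot.current_contact_force().round(1),np.round(robot.current_tcp_pos(),1),robot.current_t())
w=robot.get_image('wrist')['img']
e=robot.get_image('scene')['img'][165:265,240:340]
cv2.imwrite('pics/g4.png',np.hstack([cv2.resize(w,(448,336)),cv2.resize(e,(340,336))]))
E
```

```text
False 28.1 [-1.2 -0.9  0.9] [593.2 -49.7 249.9] 31.425
```

View pics/g4.png

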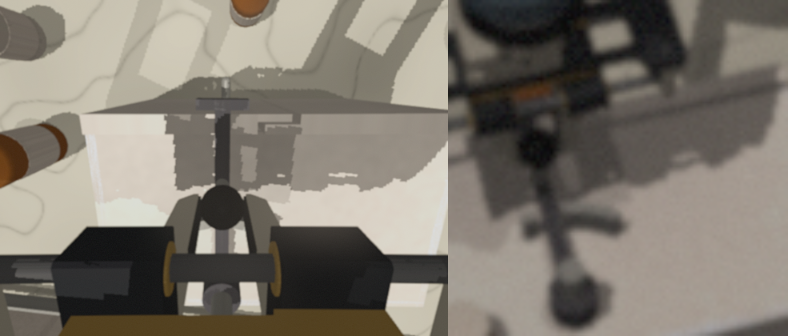

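Lowered to the rest height with no resistance. Release, rise and check.

```bash
python3 - <<'E'
from h import *; from bench import robot
q=np.load('q.npy')
robot.move_gripper(0.6); robot.sleep(.2)
robot.move_linear([593.2,-49.7,360],speed=150)
robot.move_ptp([430,-260,380],[PI,0,q[2]+PI/2])
print(robot.current_t())
for n in('scene','top'):
    a=robot.get_image(n)['img']
    x0,y0=(190,135) if n=='scene' else (190,105)
    cv2.imwrite(f'pics/s5{n}z.png',cv2.resize(a[y0:y0+180,x0:x0+240],None,fx=3.3,fy=3.3,interpolation=cv2.INTER_CUBIC))
    for s,l in ((0,0),(.06,0),(-.06,0),(0,10)): print(n,s,l,[((proj(n,c2w(q,P))[0]-[x0,y0])*3.3).round(0).tolist() for P in (knob(s,l),[50-168*np.cos(s),-45+168*np.sin(s),240+l])])
cv2.imwrite('pics/s5full.png',robot.get_image('scene')['img'])
E
```

```text
34.3167
scene 0 0 [[248.0, 243.0], [230.0, 197.0]]
scene 0.06 0 [[256.0, 241.0], [243.0, 195.0]]
scene -0.06 0 [[240.0, 245.0], [217.0, 201.0]]
scene 0 10 [[247.0, 236.0], [229.0, 190.0]]
top 0 0 [[393.0, 231.0], [406.0, 334.0]]
top 0.06 0 [[384.0, 232.0], [392.0, 337.0]]
top -0.06 0 [[401.0, 229.0], [420.0, 331.0]]
top 0 10 [[394.0, 229.0], [407.0, 333.0]]
```

View pics/s5scenez.png

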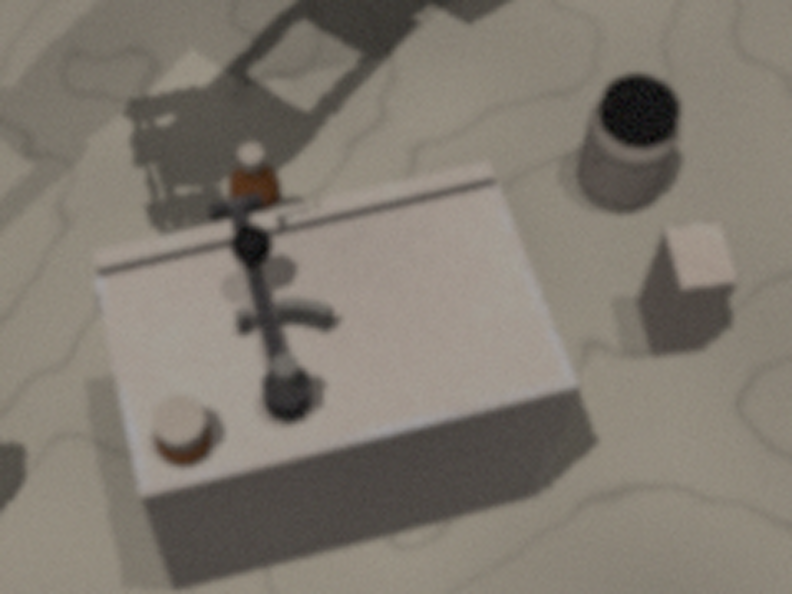

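View pics/s5topz.png

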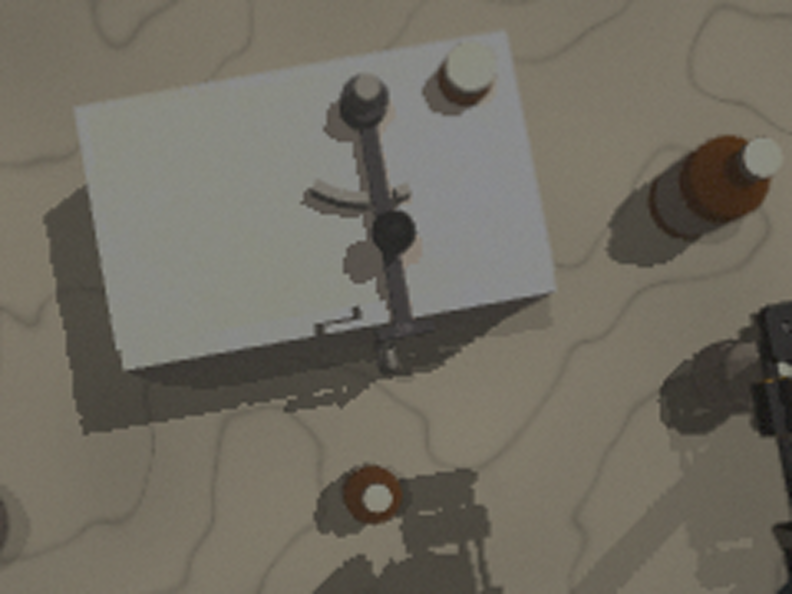

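View pics/s5full.png

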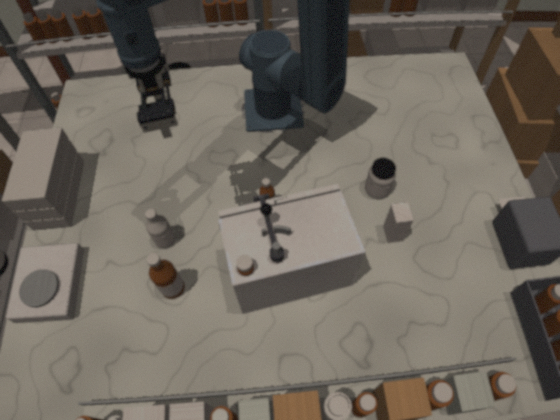

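```bash
python3 - <<'E'
from bench import robot
print(robot.current_contact_force().round(1)); robot.hand_in(); print(robot.current_t())
E
```

```text
[-0.1 -0.1 -0.3]
the job is handed in; nothing more can be done
the job is handed in; nothing more can be done
```

The cupboard is shut and latched, and I handed the job in at about 34.5 s of the 58 s allowed. The hand-in gives no verdict, so what follows comes from my own checks.

**What I did:** I pushed the rebated leaf home while the flanged leaf still stood open, then pushed the flanged leaf home over it. I lifted the lever 24 mm by its knob, swung it to the front and let it down into its notch.

**What went wrong:** My first grip on the knob slipped off, and the fingers closed empty without moving the lever. The second try, 13 mm lower, held.

**Last checks:**
- **Leaves:** the final pictures show them flush in one line. The fingers stopped at the same depth on both leaves, about 2 mm short of what I expected. I put that down to the fingers being thicker than I assumed, because the pictures show the leaves shut.
- **Lever:** the knob sits within about one pixel of where it should be at swing 0 and fully down, with the hook in front of the flanged leaf.
- **Bystanders:** the bottles, tub, jar and carton look upright and unmoved. I judged this by eye and did not re-measure their positions.
- **Robot:** it stands clear, with a tool force near zero.

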